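# Load the balance with a weighing pot and its lid

### The job

Get the blue weighing pot ready for its tare weighing: stand it gently and upright in the middle of the balance's small raised pan and let go of it, then set its own blue-knobbed lid on it so that it sits fully seated and level. Do not press hard on the balance, and leave the orange pot, the orange lid and the other things on the bench where they are.

Things in the scene. Friction and masses are not known exactly. Their poses are not given: they have to be found in the camera images.
- pot_blue: Open round pot, straight-sided, white below with a blue upper band (top 24 mm): outside diameter 58 mm, height 80 mm, wall 4 mm (mouth 50 mm wide), about 160 g. Starts upright on the bench. Origin: centre of its underside, z up along its axis.
- lid_blue: Loose lid of the blue pot: grey metal disc 68 mm across, 5 mm thick; under it a step 42 mm across, 5 mm high, that drops inside the pot's mouth; on top a round blue knob 20 mm across, 28 mm high. Overall 38 mm high, about 60 g. Starts standing on its step, knob up. Origin: centre of the step's underside, z up; when seated it lies 75 mm above the pot's origin.
- pot_orange: The same pot with an orange band; to be left alone. Origin: centre of its underside.
- lid_orange: The same lid with an orange knob; to be left alone. Origin: centre of the underside of its step.
- pan (a point): Centre of the top face of the balance's pan: steel disc of diameter 55 mm (a little narrower than the pot) on a short stem, 85 mm above the bench and 29 mm above the balance's body; z up, x pointing to the back of the balance.
- balance: The laboratory balance, fixed to the bench: white body 230 mm deep (x) by 190 mm wide (y), its top 56 mm above the bench, display at its front (-x). Origin: centre of its underside; the pan's axis lies 35 mm from it along +x.
- wash_bottle: White bottle with red cap, diameter 66 mm, 190 mm tall; bystander. Origin: centre of its underside.
- beaker: Empty glass beaker, rim diameter 72 mm, 90 mm tall; bystander. Origin: centre of its underside.
- sample_bottle: Small white jar, diameter 50 mm, 85 mm tall; bystander. Origin: centre of its underside.
- timer: Black bench timer, 60 x 75 x 18 mm; bystander. Origin: centre of its underside.
Mind the look-alikes: they are no part of the job. Leave any turquoise or yellow look-alike of the lid_blue alone.

How it is judged (in metres and radians):
On the way, in this order (a step that is already met when the one before it is completed fails the run):
1. the blue pot stands upright on the middle of the pan and is let go (horizontal distance between pot_blue and pan below 0.01 m and z of pot_blue in the frame of pan between -0.004 and 0.004 m and angle between pot_blue's own z axis and vertical below 0.06 rad and contact force between pot_blue and the fingers below 0.1 N and linear speed of pot_blue below 0.02 m/s), for 0.2 s.
2. the blue lid sits seated and level on the blue pot, on the pan, and is let go (horizontal distance between pot_blue and pan below 0.01 m and z of pot_blue in the frame of pan between -0.004 and 0.004 m and angle between pot_blue's own z axis and vertical below 0.06 rad and horizontal distance between lid_blue and pot_blue below 0.007 m and z of lid_blue in the frame of pot_blue between 0.072 and 0.0775 m and angle between the z axis of lid_blue and the z axis of pot_blue, either way round below 0.04 rad and angle between lid_blue's own z axis and vertical below 0.08 rad and contact force between lid_blue and the fingers below 0.1 N), for 0.2 s.
At the end, for the whole second after the job is handed in: Blue pot on the pan: within 10 mm of its centre and 4 mm of its top, tilted under 0.06 rad. Blue lid on it: centred within 7 mm, origin 72 to 77.5 mm above the pot's (step inside the mouth), level with the rim within 0.04 rad. Both released and at rest (all of step 2 and contact force between pot_blue and the fingers below 0.1 N and linear speed of each of pot_blue, lid_blue below 0.02 m/s and angular speed of each of pot_blue, lid_blue below 0.2 rad/s); the robot touches nothing.
It fails at once if the orange pot or the orange lid is displaced by more than 25 mm (distance of any of pot_orange, lid_orange from where it was at the start of the episode above 0.025 m).
It fails at once if another thing on the bench (wash bottle, beaker, sample bottle, timer) is displaced by more than 25 mm (distance of any of wash_bottle, beaker, sample_bottle, timer from where it was at the start of the episode above 0.025 m).
It fails at once if the balance is loaded with more than 40 N (contact force between balance and anything else above 40 N).
It also fails if it takes over 59 s, if anything falls off the work surface, if the arm or the gripper's body presses on something with over 40 N, if the wrist force passes 120 N, or if a joint passes its speed limit or range.

### The arm

A 7-joint arm with a two-finger parallel gripper is mounted at the origin on the work surface. World frame = base frame: x ahead of the robot, y to its left, z up, the work surface at z = 0. Lengths are in mm, angles in degrees, forces in N, time in s.
With the tool pointing down it reaches from about 350 to 900 mm from the base axis. Payload 7.2 kg.
Tool frame: the origin (TCP) lies between the finger pads; the fingertips stand 22 mm ahead of it and the grasp point (between the pads) lies 3 mm ahead of it (manip.tip_extent is the z of the fingertips in the tool frame, in mm); z points along the fingers, y is the line along which they close (so a half turn about z gives the same grasp; the last joint's range is limited). The gripper opens to 85 mm and grips with 20 to 120 N. Pads are 22 mm wide; open, the fingers measure 114 mm over their backs; the gripper's body (76 mm by 85 mm) begins 54 mm behind the grasp point. The pads swing forward as they close: fully open they stand 13 mm farther back than shut.
Start: joints at [67.827, 23.554, -0.728, 91.456, 0.321, 64.991, -4.71], TCP at [195.88, -593.514, 253.297] pointing down, gripper open.
Joint ranges: [-169.25, 169.25], [-16.82, 113.86], [-84.01, 82.57], [7.8, 145.47], [-59.2, 239.2], [7.22, 106.19], [-163.78, 163.78]. Speed limits (degrees/s): [136.94, 136.94, 172.46, 172.46, 180, 180, 180].

### API

Orientations are given as [roll, pitch, yaw] about the fixed x, y, z axes, in that order (R = Rz(yaw) Ry(pitch) Rx(roll)).
In Python, from plant import manip gives the robot as it stands.
- The arm moves only by the tool drive_tool, never from a script. Its argument "motion" is a list of rows, each an object with "dr": the turn, a rotation vector about the tool's x, y, z in rad, a list of three; "linear": the shift along the tool's x, y, z in cm, a list of three; "claw": the closure, from -1 (fully open) to 1 (shut). In form: [{"dr": [ax, ay, az], "linear": [tx, ty, tz], "claw": claw}, ...]. A call has 1 to 20 rows; each row shifts and turns the commanded pose from where the row before left it, along the tool's axes as they then stand; what a row does not reach is not made up. A row lasts 1/12 s, in which the tool goes at most 41.7 mm and 7.16 degrees, less where a joint would pass 70% of its speed; a pose out of reach is approached as far as the arm can. A call with a gripper value outside its range is refused whole. The fingers move at their own pace and stop on an object; the grip force is fixed at half the most. Time passes only in rows, so rows that do not move let the fingers close. It gives the time, the measured TCP pose, the force, the opening and the grip force at its end, in the units of the state.
- manip.sense(): the state, without advancing time (a new reading comes with each control period).
- manip.get_image(name): name is "scene" or "top" or "wrist"; returns the picture (480x640x3 uint8, red, green, blue); there is no depth.
- manip.camera_model(name): a dict with "fov_y" (degrees; the focal length in pixels is half the picture's height over the tangent of half this angle, whatever the lens; pixels are square), "cx", "cy" (the principal point, pixels), "dist" ([k1, k2, p1, p2, k3] as OpenCV has them; the pictures are not rectified), "camera_from_world" (4x4, takes a point from world to camera coordinates). Camera axes: x right, y down, z forward; pixel columns grow to the right and rows downward; lengths in mm; the calibration is good to about 2 mm. A picture is of the moment at which its call begins: read the wrist's pose just before it. camera_model takes no time and is no camera call; for the wrist camera it gives the pose at the moment of the call.
- manip.close_job(): hands the job in; it is judged then, once.
The state is a dict: "t": time; "joint_pos": joint angles; "qd": joint speeds; "joint_torque": joint torques, N m; "tcp_pos": TCP position; "ee_rot": TCP orientation; "force": force on the tool from outside, world axes, zero at the start; "ft_torque": the same for the moment, N m; "opening": finger opening in mm; "grip_force": force on a finger pad.
Only numpy, scipy, OpenCV 4.12 (cv2) and the standard library are available. Lean on these libraries where they do the work, as an engineer would, in place of code of your own. Each camera call takes 0.05 s, during which the arm holds its last target. There are 200 camera calls.

## Working session

There is one attempt and no reset: what is moved stays moved. The work goes in short steps, Python scripts to look and compute and a tool call to move; the robot and the scene stay as the last step left them, time stands still between calls to the robot, and variables do not carry over. Pictures are saved under pics/ and viewed, at most 10 in all, crops included, and the job is handed in when it is done.

Besides the shell and the picture viewer there is one more tool, called in YAML: its name, and indented under it one key for each argument. drive_tool: Moves the arm, as the interface text tells. Its arguments: {"type":"object","properties":{"motion":{"type":"array","items":{"type":"object","properties":{"dr":{"type":"array","items":{"type":"number"}},"linear":{"type":"array","items":{"type":"number"}},"claw":{"type":"number"}}}}},"required":["motion"]}

```bash
mkdir -p pics
cat > h.py <<'E'
import numpy as np, cv2
from plant import manip
def K(m):
    f=240/np.tan(np.radians(m["fov_y"])/2); return np.array([[f,0,m["cx"]],[0,f,m["cy"]],[0,0,1]])
def ray(m,uv):
    p=cv2.undistortPoints(np.array([[uv]],float),K(m),np.array(m["dist"],float))[0,0]
    T=np.array(m["camera_from_world"]);R=T[:3,:3]
    d=R.T@np.array([p[0],p[1],1]);return -R.T@T[:3,3],d
def onz(m,uv,z):
    o,d=ray(m,uv);return o+d*(z-o[2])/d[2]
def proj(m,P):
    T=np.array(m["camera_from_world"])
    return cv2.projectPoints(np.array(P,float).reshape(-1,3),cv2.Rodrigues(T[:3,:3])[0],T[:3,3],K(m),np.array(m["dist"],float))[0][:,0]
def snap(n,fn):
    m=manip.camera_model(n);im=manip.get_image(n)[:,:,::-1].copy();cv2.imwrite("pics/"+fn,im);np.save("pics/"+fn+".npy",np.array(m,dtype=object));return m,im
E
python3 - <<'E'
from h import *
for n in("top","scene"):
    m,im=snap(n,n+"0.png");print(n,ray(m,(320,240)),m["fov_y"],m["dist"])
s=manip.sense();print({k:np.round(v,2) for k,v in s.items()})
E
```

```text
top (array([ 385.57939991, -115.46317754, 1362.45207597]), array([ 0.15243893, -0.0262099 , -0.98823488])) 47.671329903477115 [-0.13608553  0.          0.          0.          0.        ]
scene (array([998.08793077, 565.40436666, 839.15409911]), array([-0.38269239, -0.62449842, -0.6809571 ])) 46.442170290942485 [-0.05618893  0.          0.          0.          0.        ]
{'t': np.float64(0.1), 'joint_pos': array([67.83, 23.59, -0.73, 91.5 ,  0.32, 64.99, -4.71]), 'qd': array([ 0.05, -0.12,  0.04, -0.05, -0.02, -0.03, -0.05]), 'joint_torque': array([ 0.000e+00, -6.018e+01,  6.800e-01, -3.001e+01,  1.000e-02,
        1.000e-02,  0.000e+00]), 'tcp_pos': array([ 195.74, -593.13,  252.56]), 'ee_rot': array([-179.92,    0.  ,   18.27]), 'force': array([-0.1 , -0.57,  0.49]), 'ft_torque': array([-0.03, -0.05, -0.  ]), 'grip_force': np.float64(0.0), 'opening': np.float64(85.07)}
```

View pics/top0.png

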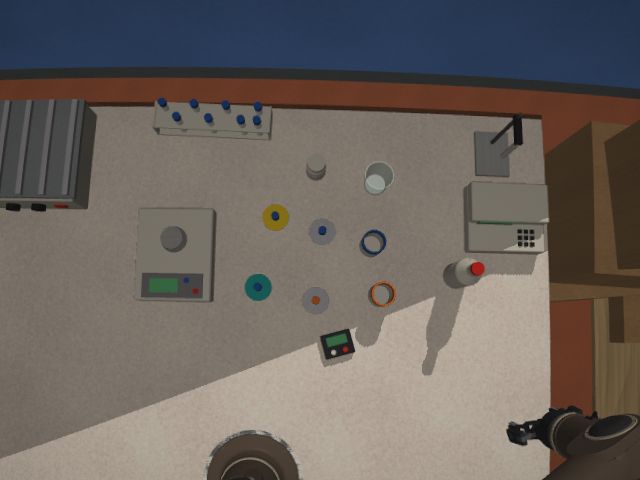

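View pics/scene0.png

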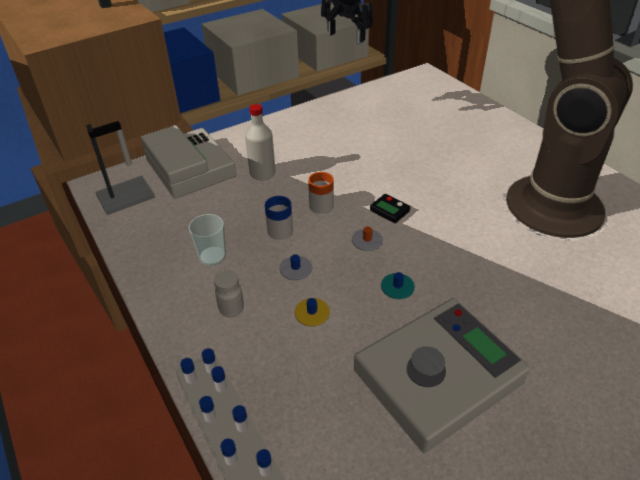

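The top view shows:
- Base at the bottom, about (250,470), with image up as +x.
- Blue pot at (374,242) and orange pot at (383,294).
- Pan at (172,239).

These could be taken for the blue lid: grey disc with blue knob (322,231), yellow disc with blue knob (276,217), turquoise disc with blue knob (258,287), grey disc with orange knob (316,300). By the description it is the grey disc at (322,231), which is (296,266) in the scene view.

```bash
cat > meas.py <<'E'
from h import *
def blob(im,box,cond):
    x0,y0,x1,y1=box;c=im[y0:y1,x0:x1];h=cv2.cvtColor(c,cv2.COLOR_BGR2HSV).astype(int)
    mk=cond(h).astype(np.uint8);n,l,st,ce=cv2.connectedComponentsWithStats(mk)
    k=1+np.argmax(st[1:,4]);pts=np.argwhere(l==k)[:,::-1].astype(np.int32)+[x0,y0]
    return pts,st[k]+np.array([x0,y0,0,0,0])
blue=lambda h:(abs(h[...,0]-112)<12)&(h[...,1]>130)
def ell(p): return cv2.fitEllipse(cv2.convexHull(p.astype(np.float32)))
E
python3 - <<'E'
from meas import *
im=cv2.imread("pics/top0.png");m=np.load("pics/top0.png.npy",allow_pickle=True).item()
sc=cv2.imread("pics/scene0.png");ms=np.load("pics/scene0.png.npy",allow_pickle=True).item()
for u in[(322,231),(374,232),(172,239),(172,215),(310,240),(145,225)]: print(u,cv2.cvtColor(im,cv2.COLOR_BGR2HSV)[u[1],u[0]])
p,st=blob(im,(352,220,396,265),blue);e=ell(p);print("ring",st,e,onz(m,e[0],80).round(1), "size",np.linalg.norm(onz(m,(e[0][0]-e[1][0]/2,e[0][1]),80)-onz(m,(e[0][0]+e[1][0]/2,e[0][1]),80)))
pot=onz(m,e[0],80)
p,st=blob(im,(310,218,336,245),blue);print("knob",st,p.mean(0),onz(m,p.mean(0),35).round(1));lid=onz(m,p.mean(0),35)
p,st=blob(im,(155,222,192,256),lambda h:h[...,2]<125);e=ell(p);print("pan",st,e,onz(m,e[0],85).round(1));pan=onz(m,e[0],85)
for n,c,z in(("pot",pot,80),("lid",lid,38),("pan",pan,85)):
    print(n,"scene",proj(ms,[c[0],c[1],z]).round(1))
    ang=np.linspace(0,6.28,40);r={"pot":29,"lid":10,"pan":27.5}[n]
    for mm,I in((m,im),(ms,sc)):
        q=proj(mm,np.c_[c[0]+r*np.cos(ang),c[1]+r*np.sin(ang),0*ang+z]);cv2.polylines(I,[(q*16).astype(np.int32)],True,(0,255,0),1,shift=4)
a=cv2.resize(im[200:270,140:400],None,fx=3,fy=3);b=cv2.resize(sc[180:400,230:490],None,fx=3,fy=3)[:,:780]
b=cv2.resize(sc[185:390,245:460],(400,380));o=np.zeros((600,800,3),np.uint8);o[:210,:780]=a;o[215:595,:400]=b;o[215:595,410:790]=cv2.resize(im[205:255,300:350],(380,380));cv2.imwrite("pics/chk.png",o)
E
```

```text
(322, 231) [108 185  88]
(374, 232) [110 145  58]
(172, 239) [30 11 90]
(172, 215) [ 21  34 119]
(310, 240) [ 15  39 130]
(145, 225) [ 21  35 118]
ring [362 230  24  24 126] ((373.5669250488281, 241.7282257080078), (22.820934295654297, 23.98318862915039), 37.00947189331055) [ 582.8 -277.9   80. ] size 54.96120515304128
knob [319 226   7   9  50] [322.02 230.08] [ 615.4 -155.1   35. ]Traceback (most recent call last):
  File "<stdin>", line 8, in <module>
  File "meas.py", line 8, in ell
    def ell(p): return cv2.fitEllipse(cv2.convexHull(p.astype(np.float32)))
                       ~~~~~~~~~~~~~~^^^^^^^^^^^^^^^^^^^^^^^^^^^^^^^^^^^^^^
cv2.error: OpenCV(4.12.0) /io/opencv/modules/imgproc/src/shapedescr.cpp:361: error: (-201:Incorrect size of input array) There should be at least 5 points to fit the ellipse in function 'fitEllipseNoDirect'
```

Run:
```python
from meas import *
im=cv2.imread("pics/top0.png");m=np.load("pics/top0.png.npy",allow_pickle=True).item()
sc=cv2.imread("pics/scene0.png");ms=np.load("pics/scene0.png.npy",allow_pickle=True).item()
pot=np.array([582.8,-277.9]);lid=np.array([615.4,-155.1])
p,st=blob(im,(152,220,194,258),lambda h:(h[...,1]<24));e=ell(p);pan=onz(m,e[0],85);print("pan",st,e,pan.round(1))
p,st=blob(im,(130,200,220,305),lambda h:(h[...,1]>25)&(h[...,1]<45)&(h[...,2]>100));
h=cv2.cvtColor(sc,cv2.COLOR_BGR2HSV)
for u in[(430,355),(430,380),(400,350)]:print(h[u[1],u[0]])
for n,c,z,r in(("pot",pot,80,29),("lid",lid,38,10),("pan",pan,85,27.5)):
    ang=np.linspace(0,6.28,40)
    for mm,I in((m,im),(ms,sc)):
        q=proj(mm,np.c_[c[0]+r*np.cos(ang),c[1]+r*np.sin(ang),0*ang+z]);cv2.polylines(I,[(q*16).astype(np.int32)],True,(0,255,0),1,shift=4)
o=np.zeros((600,800,3),np.uint8);o[:210,:780]=cv2.resize(im[200:270,140:400],None,fx=3,fy=3);o[215:595,:400]=cv2.resize(sc[185:390,245:460],(400,380));o[215:595,410:790]=cv2.resize(im[205:255,300:350],(380,380));cv2.imwrite("pics/chk.png",o)
```

```text
pan [160 226  27  26 532] ((173.0336151123047, 238.59585571289062), (25.264341354370117, 26.41042709350586), 115.02899169921875) [576.5 202.2  85. ]
[15  7 69]
[165  11  47]
[ 18  37 104]
```

View pics/chk.png

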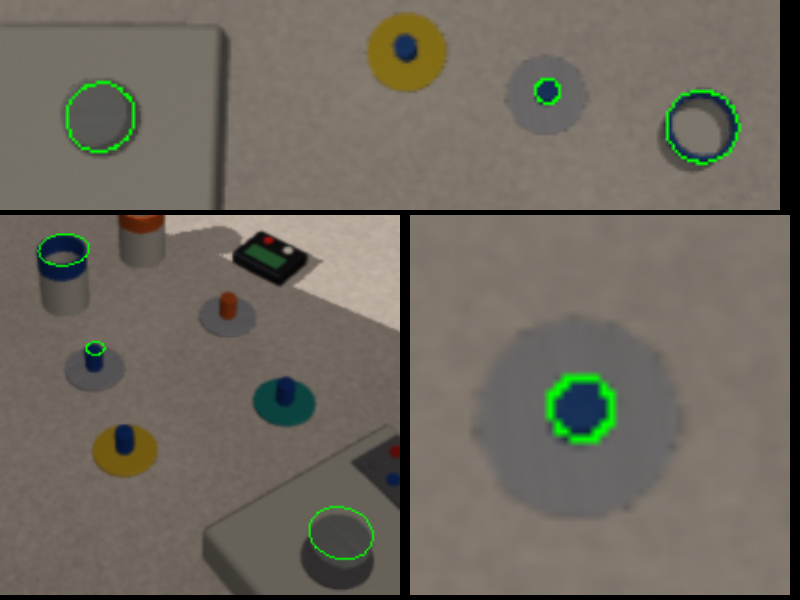

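The close crop shows a plain grey disc with a blue knob (scene 296,266; crop centre 580,408), so lid_blue is right. The projected circles for lid and pot fit in both views. The pan fit takes in some shadow, so I'll refine it with the wrist camera.

```bash
cat >> h.py <<'E'
def delta(x,y,z,yaw=None):
    from scipy.spatial.transform import Rotation as Ro
    s=manip.sense();R=Ro.from_euler('xyz',s["ee_rot"],degrees=True).as_matrix()
    d=R.T@(np.array([x,y,z])-s["tcp_pos"])/10
    print("t",round(float(s["t"]),2),"tcp",s["tcp_pos"].round(1),"rot",s["ee_rot"].round(2),"lin cm",d.round(2))
E
python3 - <<'E'
from h import *
print(manip.tip_extent)
m=manip.camera_model("wrist");o,d=ray(m,(320,240));s=manip.sense();print(o-s["tcp_pos"],d,m["fov_y"])
delta(582.8,-277.9,300);delta(576.5,202,300)
E
```

```text
22.0
[ 65.33632611  21.2338519  120.38332214] [-0.24882234 -0.07586471 -0.96562118] 70.88369138398419
t 0.1 tcp [ 195.7 -593.1  252.6] rot [-179.92    0.     18.27] lin cm [ 46.64 -17.81  -4.72]
t 0.1 tcp [ 195.7 -593.1  252.6] rot [-179.92    0.     18.27] lin cm [ 61.08 -63.58  -4.66]
```

drive_tool:
  motion:
    - {"linear": [3.1, -1.2, -0.3], "claw": -1}
    - {"linear": [3.1, -1.2, -0.3], "claw": -1}
    - {"linear": [3.1, -1.2, -0.3], "claw": -1}
    - {"linear": [3.1, -1.2, -0.3], "claw": -1}
    - {"linear": [3.1, -1.2, -0.3], "claw": -1}
    - {"linear": [3.1, -1.2, -0.3], "claw": -1}
    - {"linear": [3.1, -1.2, -0.3], "claw": -1}
    - {"linear": [3.1, -1.2, -0.3], "claw": -1}
    - {"linear": [3.1, -1.2, -0.3], "claw": -1}
    - {"linear": [3.1, -1.2, -0.3], "claw": -1}
    - {"linear": [3.1, -1.2, -0.3], "claw": -1}
    - {"linear": [3.1, -1.2, -0.3], "claw": -1}
    - {"linear": [3.1, -1.2, -0.3], "claw": -1}
    - {"linear": [3.1, -1.2, -0.3], "claw": -1}
    - {"linear": [3.1, -1.2, -0.3], "claw": -1}
    - {"linear": [0, 0, 0], "claw": -1}
    - {"linear": [0, 0, 0], "claw": -1}
    - {"linear": [0, 0, 0], "claw": -1}

```text
schema error: expected keys dr, linear, claw
```

Run:
```python
from meas import *
m,im=snap("wrist","w1.png");delta(576.5,202,300)
for c,z in(((582.8,-277.9),80),((615.4,-155.1),38)): print(proj(m,[*c,z]))
```

```text
t 0.15 tcp [ 195.7 -593.2  252.6] rot [-1.7993e+02  1.0000e-02  1.8260e+01] lin cm [ 61.08 -63.59  -4.67]
[[ -69.78415494 -772.27974294]]
[[-248.30488612 -839.20604668]]
```

View pics/w1.png

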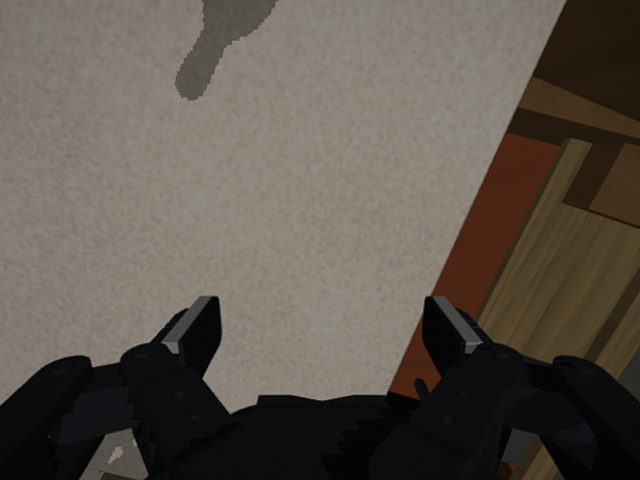

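The move was refused because every row needs "dr", so the arm is still at its start. The picture shows only bare bench and the fingers (about 210,320 and 440,320).

drive_tool:
  motion:
    - {"dr": [0, 0, 0], "linear": [3.1, -1.2, -0.3], "claw": -1}
    - {"dr": [0, 0, 0], "linear": [3.1, -1.2, -0.3], "claw": -1}
    - {"dr": [0, 0, 0], "linear": [3.1, -1.2, -0.3], "claw": -1}
    - {"dr": [0, 0, 0], "linear": [3.1, -1.2, -0.3], "claw": -1}
    - {"dr": [0, 0, 0], "linear": [3.1, -1.2, -0.3], "claw": -1}
    - {"dr": [0, 0, 0], "linear": [3.1, -1.2, -0.3], "claw": -1}
    - {"dr": [0, 0, 0], "linear": [3.1, -1.2, -0.3], "claw": -1}
    - {"dr": [0, 0, 0], "linear": [3.1, -1.2, -0.3], "claw": -1}
    - {"dr": [0, 0, 0], "linear": [3.1, -1.2, -0.3], "claw": -1}
    - {"dr": [0, 0, 0], "linear": [3.1, -1.2, -0.3], "claw": -1}
    - {"dr": [0, 0, 0], "linear": [3.1, -1.2, -0.3], "claw": -1}
    - {"dr": [0, 0, 0], "linear": [3.1, -1.2, -0.3], "claw": -1}
    - {"dr": [0, 0, 0], "linear": [3.1, -1.2, -0.3], "claw": -1}
    - {"dr": [0, 0, 0], "linear": [3.1, -1.2, -0.3], "claw": -1}
    - {"dr": [0, 0, 0], "linear": [0, 0, 0], "claw": -1}
    - {"dr": [0, 0, 0], "linear": [0, 0, 0], "claw": -1}

```text
t: 1.48
tcp_pos: [556.9, -295.5, 294.8]
ee_rot: [-179.9, -0.0, 18.5]
force: [0.1, -1.3, 0.7]
opening: 85.3
grip_force: 0.0
```

Run:
```python
from meas import *
m,im=snap("wrist","w2.png");delta(576.5,202,300)
for c,z in(((582.8,-277.9),80),((615.4,-155.1),38)): print(proj(m,[*c,z]))
```

```text
t 1.53 tcp [ 555.5 -297.4  294.7] rot [-1.7997e+02  5.0000e-02  1.8360e+01] lin cm [ 17.72 -46.74  -0.52]
[[313.08001376 189.53346486]]
[[212.44259271 117.62329591]]
```

View pics/w2.png

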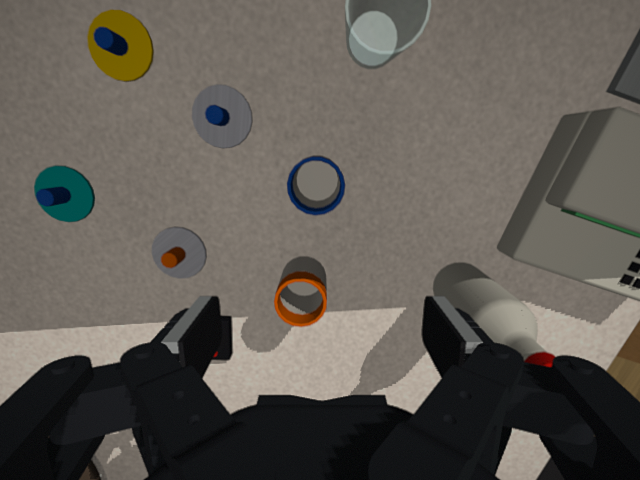

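Blue pot rim is centred at (316,185), the blue lid's knob at (217,115), and the orange pot at (301,300), well clear of the finger line. I'll measure these and go on to look at the pan.

Run:
```python
from meas import *
im=cv2.imread("pics/w2.png");m=np.load("pics/w2.png.npy",allow_pickle=True).item()
p,st=blob(im,(275,145,360,225),blue);e=ell(p);print(st,e,onz(m,e[0],79).round(1))
h=cv2.cvtColor(im,cv2.COLOR_BGR2HSV);print(h[100,205],h[75,170],h[130,235])
p,st=blob(im,(180,75,262,158),lambda h:(h[...,1]<28)|blue(h));e=ell(p);print("disc",st,e,onz(m,e[0],10).round(1))
p,st=blob(im,(195,95,240,135),blue);print("knob",st,p.mean(0),onz(m,p.mean(0),28).round(1))
```

```text
[287 157  58  58 758] ((315.5770263671875, 185.37393188476562), (56.821044921875, 57.54783248901367), 0.9339686036109924) [ 587.3 -279.    79. ]
[130   8  99] [ 16  33 115] [135   5  98]
disc [ 191   84   62   65 3011] ((221.402587890625, 115.87005615234375), (59.30257797241211, 65.83281707763672), 149.69845581054688) [ 619.9 -155.4   10. ]
knob [206 105  23  20 357] [216.68627451 115.01680672] [ 619.2 -155.6   28. ]
```

drive_tool:
  motion:
    - {"dr": [0, 0, 0], "linear": [1.0, -3.5, 0], "claw": -1}
    - {"dr": [0, 0, 0], "linear": [1.0, -3.5, 0], "claw": -1}
    - {"dr": [0, 0, 0], "linear": [1.0, -3.5, 0], "claw": -1}
    - {"dr": [0, 0, 0], "linear": [1.0, -3.5, 0], "claw": -1}
    - {"dr": [0, 0, 0], "linear": [1.0, -3.5, 0], "claw": -1}
    - {"dr": [0, 0, 0], "linear": [1.0, -3.5, 0], "claw": -1}
    - {"dr": [0, 0, 0], "linear": [1.0, -3.5, 0], "claw": -1}
    - {"dr": [0, 0, 0], "linear": [1.0, -3.5, 0], "claw": -1}
    - {"dr": [0, 0, 0], "linear": [1.0, -3.5, 0], "claw": -1}
    - {"dr": [0, 0, 0], "linear": [1.0, -3.5, 0], "claw": -1}
    - {"dr": [0, 0, 0], "linear": [0, 0, 0], "claw": -1}
    - {"dr": [0, 0, 0], "linear": [0, 0, 0], "claw": -1}
    - {"dr": [0, 0, 0], "linear": [0, 0, 0], "claw": -1}
    - {"dr": [0, 0, 0], "linear": [0, 0, 0], "claw": -1}

```text
t: 2.7
tcp_pos: [540.7, 63.2, 295.1]
ee_rot: [179.9, 0.0, 18.1]
force: [-0.2, -0.2, -0.3]
opening: 85.5
grip_force: 0.0
```

Run:
```python
from meas import *
m,im=snap("wrist","w3.png");delta(580,-280,200)
print(proj(m,[576.5,202,85]),proj(m,[615.4,-155.1,38]))
```

```text
t 2.75 tcp [540.7  63.4 295.1] rot [1.7995e+02 3.0000e-02 1.8070e+01] lin cm [-6.91 33.85  9.54]
[[191.63729295 139.15866338]] [[526.59183363 208.60582215]]
```

View pics/w3.png

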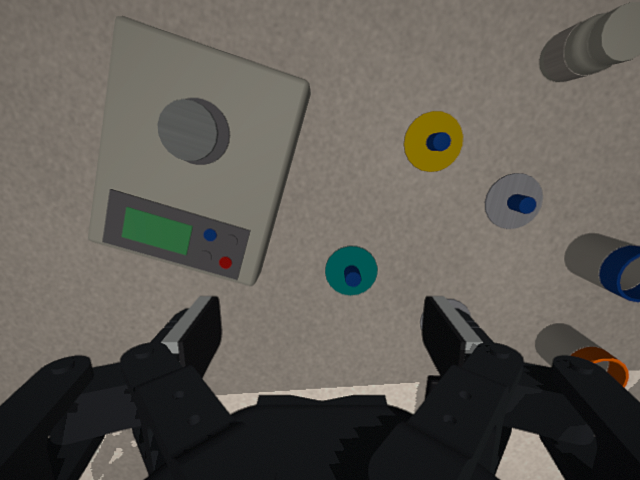

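The pan's light top face is centred at about (188,131), with the darker side visible to the lower right. The blue lid is at (515,201).

Run:
```python
from meas import *
im=cv2.imread("pics/w3.png");m=np.load("pics/w3.png.npy",allow_pickle=True).item()
h=cv2.cvtColor(im,cv2.COLOR_BGR2HSV);print([tuple(h[131,u]) for u in range(150,240,6)])
p,st=blob(im,(150,90,238,170),lambda h:(h[...,1]<22)&(h[...,2]>88));e=ell(p);print("pan",st,e,onz(m,e[0],85).round(1))
for s in(-1,1):print(onz(m,(e[0][0]+s*e[1][0]/2,e[0][1]),85).round(1),end=' ')
p,st=blob(im,(475,165,550,235),lambda h:(h[...,1]<28)|blue(h));e=ell(p);print("disc",st,e,onz(m,e[0],10).round(1))
p,st=blob(im,(500,190,540,220),blue);print("knob",st,p.mean(0),onz(m,p.mean(0),24).round(1))
mt=np.load("pics/top0.png.npy",allow_pickle=True).item();ti=cv2.imread("pics/top0.png")
p,st=blob(ti,(152,220,194,258),lambda h:(h[...,1]<24)&(h[...,2]>75));e=ell(p);print("pan top",st,e,onz(mt,e[0],85).round(1))
```

```text
[(np.uint8(23), np.uint8(27), np.uint8(121)), (np.uint8(23), np.uint8(27), np.uint8(123)), (np.uint8(60), np.uint8(3), np.uint8(90)), (np.uint8(60), np.uint8(5), np.uint8(93)), (np.uint8(45), np.uint8(6), np.uint8(89)), (np.uint8(45), np.uint8(6), np.uint8(88)), (np.uint8(60), np.uint8(3), np.uint8(85)), (np.uint8(45), np.uint8(6), np.uint8(87)), (np.uint8(45), np.uint8(6), np.uint8(88)), (np.uint8(50), np.uint8(9), np.uint8(88)), (np.uint8(45), np.uint8(6), np.uint8(88)), (np.uint8(60), np.uint8(4), np.uint8(70)), (np.uint8(150), np.uint8(8), np.uint8(66)), (np.uint8(160), np.uint8(13), np.uint8(58)), (np.uint8(23), np.uint8(27), np.uint8(124))]
pan [157 123  57  37 586] ((185.94454956054688, 129.46200561523438), (56.05000686645508, 62.78241729736328), 147.55299377441406) [583.3 208.8  85. ]
[575.2 233.2  85. ] [591.4 184.2  85. ] disc [ 484  173   59   57 2525] ((513.4138793945312, 200.6455535888672), (53.08698654174805, 61.71586227416992), 53.368690490722656) [ 620.  -153.5   10. ]
knob [507 195  29  19 409] [521.34229829 203.47432763] [ 619.3 -155.5   24. ]
pan top [160 226  22  23 386] ((170.83258056640625, 237.0460968017578), (21.057958602905273, 23.34831428527832), 36.03591537475586) [580.1 207.8  85. ]
```

Run:
```python
from meas import *
im=cv2.imread("pics/w3.png");m=np.load("pics/w3.png.npy",allow_pickle=True).item()
p,st=blob(im,(150,90,238,170),lambda h:(h[...,1]<22)&(h[...,2]>78));e=ell(p);c=onz(m,e[0],85);print("pan",st,e,c.round(1))
q=proj(m,np.c_[c[0]+27.5*np.cos(np.linspace(0,6.28,50)),c[1]+27.5*np.sin(np.linspace(0,6.28,50)),np.full(50,85)]);print(q.min(0),q.max(0))
delta(587,-279,200);delta(587,-279,60)
```

```text
pan [ 157   98   59   63 2826] ((186.22103881835938, 129.34474182128906), (56.483760833740234, 64.0359878540039), 149.25515747070312) [583.5 208.5  85. ]
[156.01482745  97.14933747] [216.12094517 160.00682788]
t 2.75 tcp [540.7  63.4 295.1] rot [1.7995e+02 3.0000e-02 1.8070e+01] lin cm [-6.21 33.98  9.54]
t 2.75 tcp [540.7  63.4 295.1] rot [1.7995e+02 3.0000e-02 1.8070e+01] lin cm [-6.21 33.96 23.54]
```

drive_tool:
  motion:
    - {"dr": [0, 0, 0], "linear": [-0.62, 3.4, 0.9], "claw": -1}
    - {"dr": [0, 0, 0], "linear": [-0.62, 3.4, 0.9], "claw": -1}
    - {"dr": [0, 0, 0], "linear": [-0.62, 3.4, 0.9], "claw": -1}
    - {"dr": [0, 0, 0], "linear": [-0.62, 3.4, 0.9], "claw": -1}
    - {"dr": [0, 0, 0], "linear": [-0.62, 3.4, 0.9], "claw": -1}
    - {"dr": [0, 0, 0], "linear": [-0.62, 3.4, 0.9], "claw": -1}
    - {"dr": [0, 0, 0], "linear": [-0.62, 3.4, 0.9], "claw": -1}
    - {"dr": [0, 0, 0], "linear": [-0.62, 3.4, 0.9], "claw": -1}
    - {"dr": [0, 0, 0], "linear": [-0.62, 3.4, 0.9], "claw": -1}
    - {"dr": [0, 0, 0], "linear": [-0.62, 3.4, 0.9], "claw": -1}
    - {"dr": [0, 0, 0], "linear": [0, 0, 0], "claw": -1}
    - {"dr": [0, 0, 0], "linear": [0, 0, 0], "claw": -1}
    - {"dr": [0, 0, 0], "linear": [0, 0, 0], "claw": -1}
    - {"dr": [0, 0, 0], "linear": [0, 0, 0], "claw": -1}

```text
t: 3.92
tcp_pos: [588.3, -275.8, 205.6]
ee_rot: [-180.0, -0.0, 18.3]
force: [-0.1, 0.1, -0.3]
opening: 85.4
grip_force: 0.0
```

Run:
```python
from meas import *
m,im=snap("wrist","w4.png")
print(proj(m,[587,-279,80]))
u,v=proj(m,[587,-279,80])[0].astype(int)
p,st=blob(im,(u-70,v-70,u+70,v+70),blue);e=ell(p);c=onz(m,e[0],79);print(st,e,c.round(1));delta(c[0],c[1],60)
```

```text
[[324.92186546 246.13197606]]
[ 288  205   74   76 1842] ((324.507568359375, 242.78594970703125), (73.59272003173828, 76.07691192626953), 178.3229217529297) [ 589.1 -278.    79. ]
t 3.97 tcp [ 588.5 -275.4  205.8] rot [-1.7999e+02 -4.0000e-02  1.8340e+01] lin cm [-0.03  0.26 14.58]
```

drive_tool:
  motion:
    - {"dr": [0, 0, 0], "linear": [0, 0.29, 2.0], "claw": -1}
    - {"dr": [0, 0, 0], "linear": [0, 0, 2.5], "claw": -1}
    - {"dr": [0, 0, 0], "linear": [0, 0, 2.5], "claw": -1}
    - {"dr": [0, 0, 0], "linear": [0, 0, 2.5], "claw": -1}
    - {"dr": [0, 0, 0], "linear": [0, 0, 2.0], "claw": -1}
    - {"dr": [0, 0, 0], "linear": [0, 0, 2.0], "claw": -1}
    - {"dr": [0, 0, 0], "linear": [0, 0, 1.0], "claw": -1}
    - {"dr": [0, 0, 0], "linear": [0, 0, 0], "claw": -1}
    - {"dr": [0, 0, 0], "linear": [0, 0, 0], "claw": 1}
    - {"dr": [0, 0, 0], "linear": [0, 0, 0], "claw": 1}
    - {"dr": [0, 0, 0], "linear": [0, 0, 0], "claw": 1}
    - {"dr": [0, 0, 0], "linear": [0, 0, 0], "claw": 1}
    - {"dr": [0, 0, 0], "linear": [0, 0, 0], "claw": 1}
    - {"dr": [0, 0, 0], "linear": [0, 0, 0], "claw": 1}
    - {"dr": [0, 0, 0], "linear": [0, 0, 0], "claw": 1}
    - {"dr": [0, 0, 0], "linear": [0, 0, 0], "claw": 1}

```text
t: 5.3
tcp_pos: [590.6, -279.4, 62.4]
ee_rot: [179.9, -0.2, 18.3]
force: [-0.5, 1.2, 6.8]
opening: 55.9
grip_force: 64.2
```

Run:
```python
from h import *
s=manip.sense();print(s["tcp_pos"],s["ee_rot"],s["opening"],s["grip_force"],s["force"])
```

```text
[ 590.56789382 -279.39309847   62.40629319] [ 1.79886883e+02 -1.57364545e-01  1.82809154e+01] 55.93620874282589 64.21409606875386 [-0.46993631  1.21745054  6.80945619]
```

drive_tool:
  motion:
    - {"dr": [0, 0, 0], "linear": [0, 0, -1.0], "claw": 1}
    - {"dr": [0, 0, 0], "linear": [0, 0, -2.0], "claw": 1}
    - {"dr": [0, 0, 0], "linear": [0, 0, -2.5], "claw": 1}
    - {"dr": [0, 0, 0], "linear": [0, 0, -3.0], "claw": 1}
    - {"dr": [0, 0, 0], "linear": [0, 0, -3.0], "claw": 1}
    - {"dr": [0, 0, 0], "linear": [0, 0, -2.5], "claw": 1}
    - {"dr": [0, 0, 0], "linear": [0, 0, -1.5], "claw": 1}
    - {"dr": [0, 0, 0], "linear": [0, 0, -0.5], "claw": 1}
    - {"dr": [0, 0, 0], "linear": [0, 0, 0], "claw": 1}
    - {"dr": [0, 0, 0], "linear": [0, 0, 0], "claw": 1}
    - {"dr": [0, 0, 0], "linear": [0, 0, 0], "claw": 1}

```text
t: 6.22
tcp_pos: [588.3, -279.0, 218.7]
ee_rot: [-179.9, 0.1, 18.3]
force: [-0.9, -0.6, -1.2]
opening: 55.5
grip_force: 63.9
```

Run:
```python
from h import *
m,im=snap("wrist","w5.png");s=manip.sense();print(s["opening"],s["grip_force"],s["force"]);delta(583.5,208.5,220)
```

```text
56.19505140865789 63.89354928047396 [ 0.00737749 -0.52823877 -2.50178768]
t 6.27 tcp [ 588.4 -279.   218.5] rot [-1.7989e+02  1.3000e-01  1.8260e+01] lin cm [ 14.82 -46.45  -0.09]
```

View pics/w5.png

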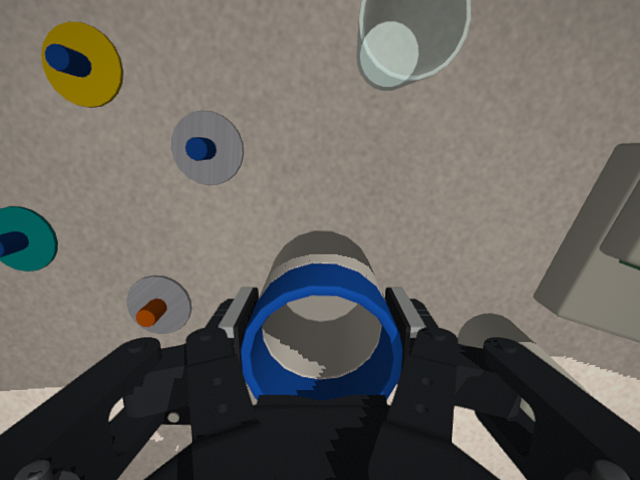

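Pot is held upright: its rim spans about 243-403 px near row 345 and nothing else has moved. Next I check how the pot sits relative to the TCP, then carry it.

Run:
```python
from meas import *
im=cv2.imread("pics/w5.png");m=np.load("pics/w5.png.npy",allow_pickle=True).item()
h=cv2.cvtColor(im,cv2.COLOR_BGR2HSV)
print([(v,*map(int,h[v,322])) for v in range(258,310,2)])
a=np.linspace(0,2*np.pi,361)
for off in(-4,0,4):
    ux=np.array([np.cos(np.radians(18.3)),np.sin(np.radians(18.3))]);c=np.array([588.4,-279])+off*ux
    r=[]
    for R in(29,25):
        q=proj(m,np.c_[c[0]+R*np.cos(a),c[1]+R*np.sin(a),np.full(361,236.)]);r+=[q.min(0).round(1),q.max(0).round(1)]
    print(off,r)
```

```text
[(258, 19, 27, 151), (260, 20, 26, 149), (262, 21, 28, 181), (264, 111, 170, 105), (266, 108, 233, 105), (268, 108, 229, 107), (270, 108, 226, 107), (272, 108, 229, 108), (274, 108, 234, 108), (276, 108, 227, 109), (278, 108, 227, 109), (280, 108, 229, 108), (282, 108, 223, 110), (284, 108, 229, 110), (286, 108, 222, 146), (288, 108, 224, 162), (290, 108, 224, 155), (292, 108, 227, 147), (294, 109, 224, 138), (296, 120, 6, 125), (298, 19, 29, 140), (300, 18, 28, 139), (302, 20, 28, 139), (304, 18, 28, 139), (306, 18, 28, 138), (308, 18, 28, 139)]
-4 [array([238.3, 286.7]), array([403.8, 431. ]), array([249.7, 297.8]), array([392.3, 422.1])]
0 [array([237.5, 275.3]), array([404.5, 422.1]), array([249.1, 286.7]), array([393. , 413.1])]
4 [array([236.8, 263.6]), array([405.3, 413.1]), array([248.4, 275.3]), array([393.6, 403.9])]
```

drive_tool:
  motion:
    - {"dr": [0, 0, 0], "linear": [0.5, -1.6, 0], "claw": 1}
    - {"dr": [0, 0, 0], "linear": [0.8, -2.4, 0], "claw": 1}
    - {"dr": [0, 0, 0], "linear": [1.0, -3.0, 0], "claw": 1}
    - {"dr": [0, 0, 0], "linear": [1.0, -3.0, 0], "claw": 1}
    - {"dr": [0, 0, 0], "linear": [1.0, -3.0, 0], "claw": 1}
    - {"dr": [0, 0, 0], "linear": [1.0, -3.0, 0], "claw": 1}
    - {"dr": [0, 0, 0], "linear": [1.0, -3.0, 0], "claw": 1}
    - {"dr": [0, 0, 0], "linear": [1.0, -3.0, 0], "claw": 1}
    - {"dr": [0, 0, 0], "linear": [1.0, -3.0, 0], "claw": 1}
    - {"dr": [0, 0, 0], "linear": [1.0, -3.0, 0], "claw": 1}
    - {"dr": [0, 0, 0], "linear": [0.8, -3.0, 0], "claw": 1}
    - {"dr": [0, 0, 0], "linear": [0.6, -2.0, 0], "claw": 1}
    - {"dr": [0, 0, 0], "linear": [0.3, -1.0, 0], "claw": 1}
    - {"dr": [0, 0, 0], "linear": [0, 0, 0], "claw": 1}
    - {"dr": [0, 0, 0], "linear": [0, 0, 0], "claw": 1}
    - {"dr": [0, 0, 0], "linear": [0, 0, 0], "claw": 1}

```text
t: 7.6
tcp_pos: [587.3, 75.5, 219.8]
ee_rot: [179.9, 0.1, 18.1]
force: [-0.2, 0.4, -2.3]
opening: 56.3
grip_force: 64.0
```

```bash
cat > rim.py <<'E'
from meas import *
from scipy.optimize import least_squares
def rim(m,im,z0):
    s=manip.sense();yaw=np.radians(s["ee_rot"][2]);t=s["tcp_pos"]
    h=cv2.cvtColor(im,cv2.COLOR_BGR2HSV).astype(int);b=blue(h)
    col=[v for v in range(200,330) if b[v,322] and h[v,322,2]>=135]
    o=np.array([col[0]-.5,col[-1]+.5])
    rows=b[330:365,180:460];L=min(180+np.argmax(r) for r in rows);Rr=max(459-np.argmax(r[::-1]) for r in rows)
    a=np.linspace(0,2*np.pi,721)
    def f(p):
        res=[]
        for R in(29,25):
            q=proj(m,np.c_[p[0]+R*np.cos(a),p[1]+R*np.sin(a),np.full(721,p[2])])
            if R==29:res+=[q[:,0].min()-L,q[:,0].max()-Rr-1,q[:,1].min()-o[0]]
            else:res+=[q[:,1].min()-o[1]]
        return res
    r=least_squares(f,[t[0],t[1],z0]);d=r.x-t
    print("obs",o,L,Rr,"rim-tcp world",d.round(1),"tool x,y",(d[0]*np.cos(yaw)+d[1]*np.sin(yaw)).round(1),(d[0]*np.sin(yaw)-d[1]*np.cos(yaw)).round(1),"res",r.fun.round(1))
    return r.x
E
python3 - <<'E'
from rim import *
m,im=snap("wrist","w6.png")
rim(m,im,236)
u,v=proj(m,[583.5,208.5,85])[0].astype(int);print(u,v)
p,st=blob(im,(max(u-45,0),v-45,u+45,v+45),lambda h:(h[...,1]<22)&(h[...,2]>78));e=ell(p);print(st,e,onz(m,e[0],85).round(1))
delta(583.5,208.5,220)
E
```

```text
Traceback (most recent call last):
  File "rim.py", line 7, in rim
    o=np.array([col[0]-.5,col[-1]+.5])
                ~~~^^^
IndexError: list index out of range
```

```bash
sed -i 's/def rim(m,im,z0):/def rim(m,im,z0,s=None):/; s/    s=manip.sense();yaw/    s=s or manip.sense();yaw/' rim.py
python3 - <<'E'
from rim import *
L=lambda f:(np.load(f+".npy",allow_pickle=True).item(),cv2.imread(f))
rim(*L("pics/w5.png"),236,dict(tcp_pos=np.array([588.4,-279,218.5]),ee_rot=[0,0,18.26]))
m,im=L("pics/w6.png")
u,v=proj(m,[583.5,208.5,85])[0].astype(int);print(u,v)
p,st=blob(im,(max(u-50,0),v-50,u+50,v+50),lambda h:(h[...,1]<22)&(h[...,2]>78));e=ell(p);print(st,e,onz(m,e[0],85).round(1))
h=cv2.cvtColor(im,cv2.COLOR_BGR2HSV);print([(v,int(h[v,322,2])) for v in range(274,304,2)])
delta(583.5,208.5,220)
E
```

```text
obs [285.5 294.5] 240 412 rim-tcp world [-0.6 -2.1 21.9] tool x,y -1.3 1.8 res [ 0.1 -0.1 -1.4  1.4]
150 191
[ 114  149   86   79 5313] ((161.12644958496094, 188.64895629882812), (79.3661117553711, 93.9126205444336), 96.03282928466797) [587.7 201.7  85. ]
[(274, 63), (276, 63), (278, 62), (280, 63), (282, 63), (284, 63), (286, 94), (288, 116), (290, 113), (292, 112), (294, 110), (296, 136), (298, 156), (300, 155), (302, 154)]
t 7.65 tcp [587.3  75.4 219.9] rot [1.7994e+02 5.0000e-02 1.8090e+01] lin cm [  3.77 -12.77  -0.03]
```

Run:
```python
from meas import *
m=np.load("pics/w6.png.npy",allow_pickle=True).item();im=cv2.imread("pics/w6.png")
a=np.linspace(0,2*np.pi,100)
q=proj(m,np.c_[583.5+27.5*np.cos(a),208.5+27.5*np.sin(a),0*a+85]);cv2.polylines(im,[(q*16).astype(np.int32)],True,(0,255,0),1,shift=4)
cx,cy=587.3-2.5*.95,75.4-2.5*.31
for R in(29,25):
    q=proj(m,np.c_[cx+R*np.cos(a),cy+R*np.sin(a),0*a+237]);cv2.polylines(im,[(q*16).astype(np.int32)],True,(0,255,255),1,shift=4)
cv2.imwrite("pics/v6.png",cv2.resize(im[100:420,60:460],(750,600)))
```

```text
(no output)
```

View pics/v6.png

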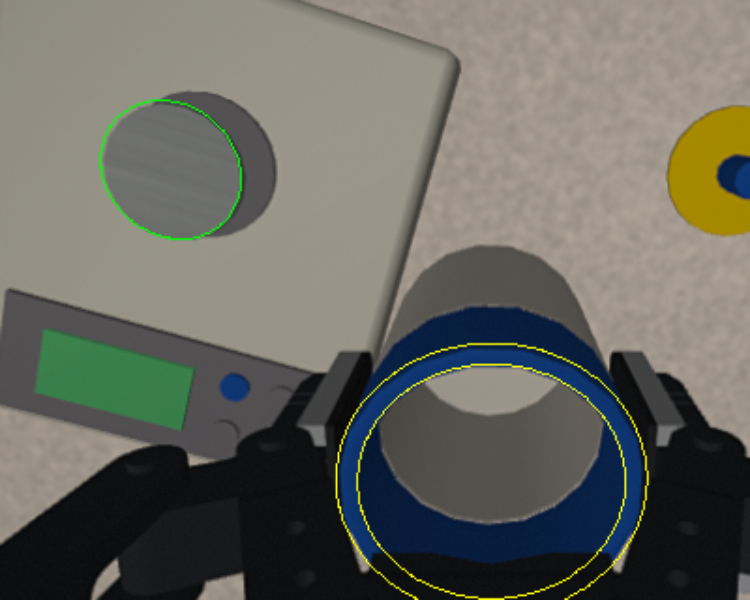

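The green pan circle fits the top face at crop (170,170), and the yellow rim circles fit with a −2.5 mm tool-x offset, so pan and held pot are both confirmed.

drive_tool:
  motion:
    - {"dr": [0, 0, 0], "linear": [0.6, -1.8, 0], "claw": 1}
    - {"dr": [0, 0, 0], "linear": [0.8, -2.6, 0], "claw": 1}
    - {"dr": [0, 0, 0], "linear": [0.8, -2.6, 0], "claw": 1}
    - {"dr": [0, 0, 0], "linear": [0.8, -2.6, 0], "claw": 1}
    - {"dr": [0, 0, 0], "linear": [0.6, -1.8, 0.5], "claw": 1}
    - {"dr": [0, 0, 0], "linear": [0.4, -1.3, 1.0], "claw": 1}
    - {"dr": [0, 0, 0], "linear": [0, 0, 1.5], "claw": 1}
    - {"dr": [0, 0, 0], "linear": [0, 0, 1.5], "claw": 1}
    - {"dr": [0, 0, 0], "linear": [0, 0, 1.0], "claw": 1}
    - {"dr": [0, 0, 0], "linear": [0, 0, 0.6], "claw": 1}
    - {"dr": [0, 0, 0], "linear": [0, 0, 0], "claw": 1}
    - {"dr": [0, 0, 0], "linear": [0, 0, 0], "claw": 1}
    - {"dr": [0, 0, 0], "linear": [0, 0, 0], "claw": 1}
    - {"dr": [0, 0, 0], "linear": [0, 0, 0], "claw": 1}

```text
t: 8.82
tcp_pos: [585.9, 211.2, 160.3]
ee_rot: [-180.0, -0.1, 18.2]
force: [-0.4, 1.1, -1.2]
opening: 56.2
grip_force: 64.0
```

Run:
```python
from h import *
delta(585.9,209.3,148);print(manip.sense()["force"],manip.sense()["ee_rot"])
```

```text
t 8.82 tcp [585.9 211.2 160.3] rot [-1.800e+02 -9.000e-02  1.824e+01] lin cm [-0.06  0.18  1.23]
[-0.42733994  1.06246422 -1.22092351] [-1.79999646e+02 -8.94089198e-02  1.82423156e+01]
```

Now I lower gently to just above contact.

drive_tool:
  motion:
    - {"dr": [0, 0, 0], "linear": [-0.05, 0.18, 0.4], "claw": 1}
    - {"dr": [0, 0, 0], "linear": [0, 0, 0.3], "claw": 1}
    - {"dr": [0, 0, 0], "linear": [0, 0, 0.2], "claw": 1}
    - {"dr": [0, 0, 0], "linear": [0, 0, 0.1], "claw": 1}
    - {"dr": [0, 0, 0], "linear": [0, 0, 0], "claw": 1}
    - {"dr": [0, 0, 0], "linear": [0, 0, 0], "claw": 1}
    - {"dr": [0, 0, 0], "linear": [0, 0, 0], "claw": 1}

```text
t: 9.4
tcp_pos: [585.4, 209.4, 149.3]
ee_rot: [-180.0, -0.0, 18.3]
force: [-0.6, 0.2, -2.6]
opening: 56.3
grip_force: 64.0
```

drive_tool:
  motion:
    - {"dr": [0, 0, 0], "linear": [0, 0, 0.1], "claw": 1}
    - {"dr": [0, 0, 0], "linear": [0, 0, 0], "claw": 1}
    - {"dr": [0, 0, 0], "linear": [0, 0, 0], "claw": 1}

```text
t: 9.65
tcp_pos: [585.3, 209.3, 148.2]
ee_rot: [180.0, 0.0, 18.3]
force: [0.1, 0.4, -2.2]
opening: 56.3
grip_force: 64.0
```

drive_tool:
  motion:
    - {"dr": [0, 0, 0], "linear": [0, 0, 0.08], "claw": 1}
    - {"dr": [0, 0, 0], "linear": [0, 0, 0], "claw": 1}
    - {"dr": [0, 0, 0], "linear": [0, 0, 0], "claw": 1}

```text
t: 9.9
tcp_pos: [585.4, 209.3, 147.5]
ee_rot: [180.0, -0.0, 18.3]
force: [0.4, 0.1, -1.7]
opening: 55.6
grip_force: 64.0
```

drive_tool:
  motion:
    - {"dr": [0, 0, 0], "linear": [0, 0, 0.05], "claw": 1}
    - {"dr": [0, 0, 0], "linear": [0, 0, 0], "claw": 1}
    - {"dr": [0, 0, 0], "linear": [0, 0, 0], "claw": 1}

```text
t: 10.15
tcp_pos: [585.4, 209.4, 147.4]
ee_rot: [180.0, -0.0, 18.3]
force: [-1.6, -0.2, 4.3]
opening: 55.7
grip_force: 64.2
```

Contact at 147.4, as computed. I'll release, retreat and look.

drive_tool:
  motion:
    - {"dr": [0, 0, 0], "linear": [0, 0, 0], "claw": -1}
    - {"dr": [0, 0, 0], "linear": [0, 0, 0], "claw": -1}
    - {"dr": [0, 0, 0], "linear": [0, 0, 0], "claw": -1}
    - {"dr": [0, 0, 0], "linear": [0, 0, 0], "claw": -1}
    - {"dr": [0, 0, 0], "linear": [0, 0, 0], "claw": -1}
    - {"dr": [0, 0, 0], "linear": [0, 0, 0], "claw": -1}
    - {"dr": [0, 0, 0], "linear": [0, 0, 0], "claw": -1}
    - {"dr": [0, 0, 0], "linear": [0, 0, 0], "claw": -1}
    - {"dr": [0, 0, 0], "linear": [0, 0, -0.5], "claw": -1}
    - {"dr": [0, 0, 0], "linear": [0, 0, -1.5], "claw": -1}
    - {"dr": [0, 0, 0], "linear": [0, 0, -2.5], "claw": -1}
    - {"dr": [0, 0, 0], "linear": [0, 0, -3.0], "claw": -1}
    - {"dr": [0, 0, 0], "linear": [0, 0, -3.0], "claw": -1}
    - {"dr": [0, 0, 0], "linear": [0, 0, -3.0], "claw": -1}
    - {"dr": [0, 0, 0], "linear": [0, 0, -1.5], "claw": -1}
    - {"dr": [0, 0, 0], "linear": [-2.0, 0, 0], "claw": -1}
    - {"dr": [0, 0, 0], "linear": [-2.0, 0, 0], "claw": -1}
    - {"dr": [0, 0, 0], "linear": [0, 0, 0], "claw": -1}
    - {"dr": [0, 0, 0], "linear": [0, 0, 0], "claw": -1}
    - {"dr": [0, 0, 0], "linear": [0, 0, 0], "claw": -1}

```text
t: 11.82
tcp_pos: [547.9, 196.8, 297.4]
ee_rot: [180.0, -0.1, 18.3]
force: [-0.1, -0.0, 1.0]
opening: 85.3
grip_force: 0.0
```

Run:
```python
from meas import *
m,im=snap("wrist","w7.png")
u,v=proj(m,[583.5,208.5,165])[0].astype(int);print(u,v)
p,st=blob(im,(u-75,v-75,u+75,v+75),blue);e=ell(p);print(st,e,onz(m,e[0],165).round(1))
delta(620,-155,200)
a=np.linspace(0,2*np.pi,100)
for c,R,z in(((583.5,208.5),29,165),((583.5,208.5),29,85),((619.5,-155),34,10)):
    q=proj(m,np.c_[c[0]+R*np.cos(a),c[1]+R*np.sin(a),0*a+z]);cv2.polylines(im,[(q*16).astype(np.int32)],True,(0,255,0),1,shift=4)
cv2.imwrite("pics/v7.png",im)
```

```text
321 192
[ 283  155   76   76 1501] ((320.8397521972656, 192.35928344726562), (75.34890747070312, 75.8911361694336), 178.1824188232422) [583.4 208.9 165. ]
t 11.87 tcp [548.  196.9 297.2] rot [-1.800e+02 -4.000e-02  1.826e+01] lin cm [-4.19 35.67  9.71]
```

View pics/v7.png

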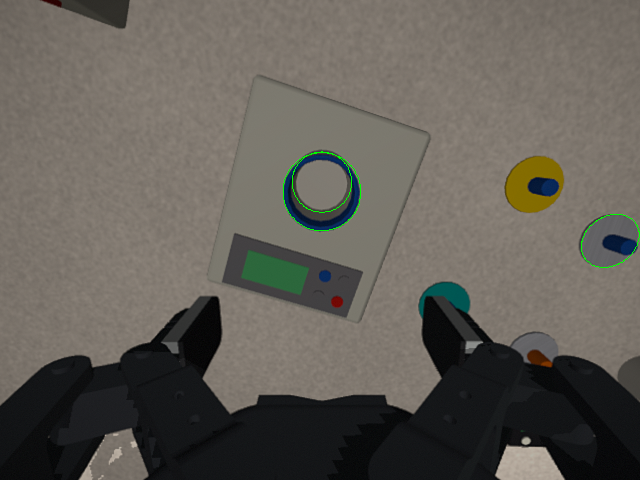

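The pot stands centred and upright: its rim is at pixel (321,192), which is (583.4, 208.9), and the circles overlay. The lid's circle at (609,241) also matches. On to the lid.

drive_tool:
  motion:
    - {"dr": [0, 0, 0], "linear": [-0.2, 2.0, 0], "claw": -1}
    - {"dr": [0, 0, 0], "linear": [-0.4, 3.4, 0], "claw": -1}
    - {"dr": [0, 0, 0], "linear": [-0.4, 3.4, 0], "claw": -1}
    - {"dr": [0, 0, 0], "linear": [-0.4, 3.4, 0], "claw": -1}
    - {"dr": [0, 0, 0], "linear": [-0.4, 3.4, 1.0], "claw": -1}
    - {"dr": [0, 0, 0], "linear": [-0.4, 3.4, 1.5], "claw": -1}
    - {"dr": [0, 0, 0], "linear": [-0.4, 3.4, 2.0], "claw": -1}
    - {"dr": [0, 0, 0], "linear": [-0.4, 3.4, 2.0], "claw": -1}
    - {"dr": [0, 0, 0], "linear": [-0.4, 3.4, 2.0], "claw": -1}
    - {"dr": [0, 0, 0], "linear": [-0.4, 3.0, 2.0], "claw": -1}
    - {"dr": [0, 0, 0], "linear": [-0.4, 2.5, 1.0], "claw": -1}
    - {"dr": [0, 0, 0], "linear": [0, 1.0, 0.5], "claw": -1}
    - {"dr": [0, 0, 0], "linear": [0, 0, 0], "claw": -1}
    - {"dr": [0, 0, 0], "linear": [0, 0, 0], "claw": -1}
    - {"dr": [0, 0, 0], "linear": [0, 0, 0], "claw": -1}

```text
t: 13.12
tcp_pos: [620.2, -152.9, 177.8]
ee_rot: [-180.0, -0.1, 18.4]
force: [-0.2, 0.3, -0.1]
opening: 85.4
grip_force: 0.0
```

Run:
```python
from meas import *
m,im=snap("wrist","w8.png")
u,v=proj(m,[619.5,-155,38])[0].astype(int);print(u,v)
p,st=blob(im,(u-40,v-40,u+40,v+40),blue);h=cv2.cvtColor(im,cv2.COLOR_BGR2HSV)
print(st,p.mean(0),onz(m,p.mean(0),34).round(1))
u,v=proj(m,[619.5,-155,10])[0].astype(int)
p,st=blob(im,(u-70,v-70,u+70,v+70),lambda h:(h[...,1]<26)|blue(h));e=ell(p);c=onz(m,e[0],10);print(st,e,c.round(1))
delta(c[0],c[1],34)
```

```text
323 240
[312 223  24  28 535] [323.29906542 236.79813084] [ 621.1 -154.1   34. ]
[ 285  193   77   76 4438] ((323.242919921875, 230.5716552734375), (74.81576538085938, 76.52401733398438), 87.1759262084961) [ 620.6 -154.4   10. ]
t 13.17 tcp [ 620.2 -152.8  178. ] rot [-1.7998e+02 -1.0000e-01  1.8430e+01] lin cm [-0.04  0.16 14.4 ]
```

drive_tool:
  motion:
    - {"dr": [0, 0, 0], "linear": [0.03, 0.16, 2.0], "claw": -1}
    - {"dr": [0, 0, 0], "linear": [0, 0, 2.5], "claw": -1}
    - {"dr": [0, 0, 0], "linear": [0, 0, 2.5], "claw": -1}
    - {"dr": [0, 0, 0], "linear": [0, 0, 2.5], "claw": -1}
    - {"dr": [0, 0, 0], "linear": [0, 0, 2.0], "claw": -1}
    - {"dr": [0, 0, 0], "linear": [0, 0, 1.6], "claw": -1}
    - {"dr": [0, 0, 0], "linear": [0, 0, 1.0], "claw": -1}
    - {"dr": [0, 0, 0], "linear": [0, 0, 0], "claw": -1}
    - {"dr": [0, 0, 0], "linear": [0, 0, 0], "claw": -1}
    - {"dr": [0, 0, 0], "linear": [0, 0, 0], "claw": 0.3}
    - {"dr": [0, 0, 0], "linear": [0, 0, 0], "claw": 1}
    - {"dr": [0, 0, 0], "linear": [0, 0, 0], "claw": 1}
    - {"dr": [0, 0, 0], "linear": [0, 0, 0], "claw": 1}
    - {"dr": [0, 0, 0], "linear": [0, 0, 0], "claw": 1}
    - {"dr": [0, 0, 0], "linear": [0, 0, 0], "claw": 1}
    - {"dr": [0, 0, 0], "linear": [0, 0, 0], "claw": 1}
    - {"dr": [0, 0, 0], "linear": [0, 0, 0], "claw": 1}
    - {"dr": [0, 0, 0], "linear": [0, 0, 0], "claw": 1}
    - {"dr": [0, 0, 0], "linear": [0, 0, 0], "claw": 1}
    - {"dr": [0, 0, 0], "linear": [0, 0, 0], "claw": 1}

```text
t: 14.83
tcp_pos: [620.6, -157.0, 36.6]
ee_rot: [180.0, -0.0, 18.3]
force: [-0.7, 0.0, 6.0]
opening: 17.5
grip_force: 58.5
```

drive_tool:
  motion:
    - {"dr": [0, 0, 0], "linear": [0, 0, -0.5], "claw": 1}
    - {"dr": [0, 0, 0], "linear": [0, 0, -1.5], "claw": 1}
    - {"dr": [0, 0, 0], "linear": [0, 0, -2.5], "claw": 1}
    - {"dr": [0, 0, 0], "linear": [0, 0, -3.0], "claw": 1}
    - {"dr": [0, 0, 0], "linear": [0, 0, -3.0], "claw": 1}
    - {"dr": [0, 0, 0], "linear": [0, 0, -3.0], "claw": 1}
    - {"dr": [0, 0, 0], "linear": [0, 0, -3.0], "claw": 1}
    - {"dr": [0, 0, 0], "linear": [0, 0, -2.5], "claw": 1}
    - {"dr": [0, 0, 0], "linear": [0, 0, -1.5], "claw": 1}
    - {"dr": [0, 0, 0], "linear": [0, 0, -0.5], "claw": 1}
    - {"dr": [0, 0, 0], "linear": [0, 0, 0], "claw": 1}
    - {"dr": [0, 0, 0], "linear": [0, 0, 0], "claw": 1}
    - {"dr": [0, 0, 0], "linear": [0, 0, 0], "claw": 1}

```text
t: 15.92
tcp_pos: [619.3, -156.7, 244.1]
ee_rot: [-179.9, 0.1, 18.3]
force: [-0.5, 0.0, -1.5]
opening: 17.8
grip_force: 58.6
```

Run:
```python
from meas import *
m,im=snap("wrist","w9.png");s=manip.sense();t=s["tcp_pos"];delta(583.4,208.9,250)
a=np.linspace(0,2*np.pi,100);h=cv2.cvtColor(im,cv2.COLOR_BGR2HSV)
z=t[2]-36.6
q=proj(m,np.c_[t[0]+34*np.cos(a),t[1]+34*np.sin(a),0*a+z+10]);print(q.min(0),q.max(0));print(proj(m,[t[0],t[1],z+38]))
v=int(q[:,1].min());print([(i,*map(int,h[i,322])) for i in range(v-16,v+20,2)])
p,st=blob(im,(220,v-25,420,v+150),lambda h:(h[...,1]<22)&(h[...,2]>70));print(st)
cv2.polylines(im,[(q*16).astype(np.int32)],True,(0,255,0),1,shift=4);cv2.imwrite("pics/v9.png",cv2.resize(im[180:440,180:460],None,fx=2,fy=2))
```

```text
t 15.97 tcp [ 619.4 -156.7  244.1] rot [-1.7992e+02  1.5000e-01  1.8270e+01] lin cm [  8.05 -35.85  -0.56]
[249.53049039 229.31334102] [393.20207315 361.44674619]
[[321.21089345 329.72425893]]
[(213, 14, 35, 140), (215, 15, 33, 140), (217, 17, 32, 144), (219, 17, 34, 143), (221, 15, 33, 139), (223, 17, 32, 142), (225, 16, 33, 145), (227, 16, 34, 141), (229, 15, 29, 107), (231, 120, 7, 77), (233, 130, 7, 117), (235, 130, 7, 117), (237, 120, 7, 116), (239, 120, 7, 116), (241, 120, 7, 117), (243, 120, 7, 117), (245, 135, 9, 117), (247, 120, 7, 117)]
[ 251  230  141   93 7035]
```

View pics/v9.png

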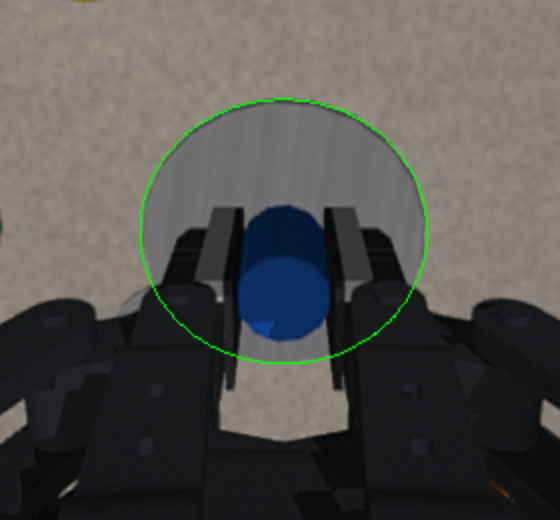

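The disc circle centred on the TCP fits (crop 284,232), so the lid hangs level and centred in the fingers. Carrying it over the pot.

drive_tool:
  motion:
    - {"dr": [0, 0, 0], "linear": [0.35, -1.5, 0], "claw": 1}
    - {"dr": [0, 0, 0], "linear": [0.55, -2.5, 0], "claw": 1}
    - {"dr": [0, 0, 0], "linear": [0.7, -3.0, 0], "claw": 1}
    - {"dr": [0, 0, 0], "linear": [0.7, -3.0, 0], "claw": 1}
    - {"dr": [0, 0, 0], "linear": [0.7, -3.0, 0], "claw": 1}
    - {"dr": [0, 0, 0], "linear": [0.7, -3.0, 0], "claw": 1}
    - {"dr": [0, 0, 0], "linear": [0.7, -3.0, 0], "claw": 1}
    - {"dr": [0, 0, 0], "linear": [0.7, -3.0, 0], "claw": 1}
    - {"dr": [0, 0, 0], "linear": [0.7, -3.0, 0], "claw": 1}
    - {"dr": [0, 0, 0], "linear": [0.7, -3.0, 0], "claw": 1}
    - {"dr": [0, 0, 0], "linear": [0.6, -3.0, 0], "claw": 1}
    - {"dr": [0, 0, 0], "linear": [0.5, -2.5, 0], "claw": 1}
    - {"dr": [0, 0, 0], "linear": [0.3, -1.5, 0], "claw": 1}
    - {"dr": [0, 0, 0], "linear": [0.15, -0.85, 0], "claw": 1}
    - {"dr": [0, 0, 0], "linear": [0, 0, 0], "claw": 1}
    - {"dr": [0, 0, 0], "linear": [0, 0, 0], "claw": 1}
    - {"dr": [0, 0, 0], "linear": [0, 0, 0], "claw": 1}
    - {"dr": [0, 0, 0], "linear": [0, 0, 0], "claw": 1}

```text
t: 17.47
tcp_pos: [584.7, 207.0, 245.8]
ee_rot: [180.0, 0.0, 18.1]
force: [-0.2, -0.5, -1.2]
opening: 18.0
grip_force: 58.6
```

Run:
```python
from h import *
delta(583.4,208.9,197)
```

```text
t 17.47 tcp [584.7 207.  245.8] rot [1.7995e+02 2.0000e-02 1.8120e+01] lin cm [-0.06 -0.23  4.88]
```

drive_tool:
  motion:
    - {"dr": [0, 0, 0], "linear": [-0.06, -0.22, 0.8], "claw": 1}
    - {"dr": [0, 0, 0], "linear": [0, 0, 1.2], "claw": 1}
    - {"dr": [0, 0, 0], "linear": [0, 0, 1.0], "claw": 1}
    - {"dr": [0, 0, 0], "linear": [0, 0, 0.7], "claw": 1}
    - {"dr": [0, 0, 0], "linear": [0, 0, 0.3], "claw": 1}
    - {"dr": [0, 0, 0], "linear": [0, 0, 0], "claw": 1}
    - {"dr": [0, 0, 0], "linear": [0, 0, 0], "claw": 1}
    - {"dr": [0, 0, 0], "linear": [0, 0, 0], "claw": 1}
    - {"dr": [0, 0, 0], "linear": [0, 0, 0], "claw": 1}

```text
t: 18.22
tcp_pos: [583.3, 210.9, 206.5]
ee_rot: [-180.0, -0.1, 18.3]
force: [-0.7, -0.1, -0.7]
opening: 17.9
grip_force: 58.6
```

Run:
```python
from meas import *
delta(583.4,208.9,197)
m,im=snap("scene","s2.png");m,im=snap("top","t2.png")
```

```text
t 18.22 tcp [583.3 210.9 206.5] rot [-1.800e+02 -5.000e-02  1.827e+01] lin cm [-0.05  0.2   0.95]
```

drive_tool:
  motion:
    - {"dr": [0, 0, 0], "linear": [-0.03, 0.19, 0], "claw": 1}
    - {"dr": [0, 0, 0], "linear": [0, 0, 0.3], "claw": 1}
    - {"dr": [0, 0, 0], "linear": [0, 0, 0.2], "claw": 1}
    - {"dr": [0, 0, 0], "linear": [0, 0, 0.1], "claw": 1}
    - {"dr": [0, 0, 0], "linear": [0, 0, 0], "claw": 1}
    - {"dr": [0, 0, 0], "linear": [0, 0, 0], "claw": 1}
    - {"dr": [0, 0, 0], "linear": [0, 0, 0], "claw": 1}

```text
t: 18.9
tcp_pos: [583.3, 208.9, 200.0]
ee_rot: [-180.0, 0.0, 18.3]
force: [0.6, 0.0, -0.7]
opening: 18.0
grip_force: 58.6
```

drive_tool:
  motion:
    - {"dr": [0, 0, 0], "linear": [0, 0, 0.1], "claw": 1}
    - {"dr": [0, 0, 0], "linear": [0, 0, 0.1], "claw": 1}
    - {"dr": [0, 0, 0], "linear": [0, 0, 0], "claw": 1}
    - {"dr": [0, 0, 0], "linear": [0, 0, 0], "claw": 1}

```text
t: 19.23
tcp_pos: [583.3, 208.8, 197.9]
ee_rot: [180.0, 0.0, 18.3]
force: [0.1, -0.5, 0.0]
opening: 18.3
grip_force: 58.6
```

Below the rim with no force, so the step is inside the mouth. I creep to contact.

drive_tool:
  motion:
    - {"dr": [0, 0, 0], "linear": [0, 0, 0.08], "claw": 1}
    - {"dr": [0, 0, 0], "linear": [0, 0, 0], "claw": 1}
    - {"dr": [0, 0, 0], "linear": [0, 0, 0], "claw": 1}

```text
t: 19.48
tcp_pos: [583.3, 208.8, 197.1]
ee_rot: [180.0, 0.0, 18.3]
force: [-0.5, 0.5, -0.8]
opening: 18.1
grip_force: 58.6
```

drive_tool:
  motion:
    - {"dr": [0, 0, 0], "linear": [0, 0, 0.06], "claw": 1}
    - {"dr": [0, 0, 0], "linear": [0, 0, 0], "claw": 1}
    - {"dr": [0, 0, 0], "linear": [0, 0, 0], "claw": 1}

```text
t: 19.73
tcp_pos: [583.4, 208.9, 196.7]
ee_rot: [180.0, -0.0, 18.3]
force: [-0.2, 1.1, -0.1]
opening: 18.2
grip_force: 58.7
```

drive_tool:
  motion:
    - {"dr": [0, 0, 0], "linear": [0, 0, 0.04], "claw": 1}
    - {"dr": [0, 0, 0], "linear": [0, 0, 0], "claw": 1}
    - {"dr": [0, 0, 0], "linear": [0, 0, 0], "claw": 1}

```text
t: 19.98
tcp_pos: [583.4, 208.9, 196.6]
ee_rot: [180.0, -0.0, 18.3]
force: [-0.8, -0.9, 4.2]
opening: 17.8
grip_force: 58.8
```

drive_tool:
  motion:
    - {"dr": [0, 0, 0], "linear": [0, 0, 0], "claw": -0.2}
    - {"dr": [0, 0, 0], "linear": [0, 0, 0], "claw": -0.6}
    - {"dr": [0, 0, 0], "linear": [0, 0, 0], "claw": -1}
    - {"dr": [0, 0, 0], "linear": [0, 0, 0], "claw": -1}
    - {"dr": [0, 0, 0], "linear": [0, 0, 0], "claw": -1}
    - {"dr": [0, 0, 0], "linear": [0, 0, 0], "claw": -1}
    - {"dr": [0, 0, 0], "linear": [0, 0, 0], "claw": -1}
    - {"dr": [0, 0, 0], "linear": [0, 0, 0], "claw": -1}
    - {"dr": [0, 0, 0], "linear": [0, 0, -0.5], "claw": -1}
    - {"dr": [0, 0, 0], "linear": [0, 0, -1.5], "claw": -1}
    - {"dr": [0, 0, 0], "linear": [0, 0, -2.5], "claw": -1}
    - {"dr": [0, 0, 0], "linear": [0, 0, -3.0], "claw": -1}
    - {"dr": [0, 0, 0], "linear": [0, 0, -3.0], "claw": -1}
    - {"dr": [0, 0, 0], "linear": [-2.0, 0, -1.0], "claw": -1}
    - {"dr": [0, 0, 0], "linear": [-3.0, 0, 0], "claw": -1}
    - {"dr": [0, 0, 0], "linear": [-2.0, 0, 0], "claw": -1}
    - {"dr": [0, 0, 0], "linear": [0, 0, 0], "claw": -1}
    - {"dr": [0, 0, 0], "linear": [0, 0, 0], "claw": -1}
    - {"dr": [0, 0, 0], "linear": [0, 0, 0], "claw": -1}

```text
t: 21.57
tcp_pos: [517.5, 187.0, 311.7]
ee_rot: [180.0, -0.1, 18.3]
force: [0.7, -0.5, -0.1]
opening: 85.6
grip_force: 0.0
```

Run:
```python
from meas import *
print(manip.sense()["tcp_pos"])
m,im=snap("wrist","w10.png")
u,v=proj(m,[583.4,208.9,170])[0].astype(int)
p,st=blob(im,(u-90,v-80,u+90,v+90),lambda h:(h[...,1]<18)|blue(h));e=ell(p)
a=np.linspace(0,2*np.pi,100);q=proj(m,np.c_[583.4+34*np.cos(a),208.9+34*np.sin(a),0*a+170]);print("disc",st,e,onz(m,e[0],170).round(1),q.min(0),q.max(0))
p,st=blob(im,(u-30,v-45,u+30,v+30),blue);print("knob",st,p.mean(0), proj(m,[583.4,208.9,198]))
m2,s2=snap("scene","s3.png")
q=proj(m2,np.c_[583.4+34*np.cos(a),208.9+34*np.sin(a),0*a+170]);
u,v=proj(m2,[583.4,208.9,170])[0].astype(int);print("scene pred",q.min(0),q.max(0))
cv2.polylines(s2,[(q*16).astype(np.int32)],True,(0,255,0),1,shift=4);cv2.imwrite("pics/v10.png",np.hstack([cv2.resize(s2[v-60:v+90,u-60:u+60],(384,480)),cv2.resize(im[100:300,230:410],(400,480))]))
```

```text
[517.48177164 186.97791096 311.70644079]
disc [ 276  100   91   94 6525] ((321.1539306640625, 146.70558166503906), (89.76485443115234, 93.42825317382812), 0.10035104304552078) [584.3 209.2 170. ] [275.58775029  98.77255312] [366.63710537 193.67819221]
knob [307 134  29  29 642] [321.07476636 148.24299065] [[321.06772448 147.8940555 ]]
scene pred [410.89965047 310.12394736] [456.58845049 346.15286846]
```

The disc's box (276–367, 100–194) matches the seated prediction (275.6–366.6, 98.8–193.7), its centre is about 1 mm off, and contact came at the expected height. Handing in.

```bash
python3 -c "
from plant import manip
print(manip.close_job())"
```

```text
the job is handed in; nothing more can be done
None
```

The blue pot stands in the middle of the pan with its own lid seated level, both within about 1 mm of centre by the wrist camera, and the job was handed in at about 22 s (no verdict was returned).

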